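# Fit the filter tube to the filter head

### The job

Slide the filter tube along its parking rail to the open end, lift it off there, and push its steel spigot into the leaning collet of the filter head, past the seal, until it is fully home on the bottom; then let go of it. The collet block may sit off the middle of its cradle, so feel for the bore. Leave the glassware, jar and wash bottle standing where they are.

Things in the scene. Friction and masses are not known exactly. Their poses are not given: they have to be found in the camera images.
- filter_tube: Filter tube, round, 148 mm long, about 0.12 kg. Origin at the centre of its lower end, z up along it. Steel spigot 18 mm across, z 0 to 45 mm, its last 4 mm tapering to 15 mm; grey collar 40 mm across, z 45 to 53; white body 28 mm across, z 53 to 148, the part to grip. Starts upright in the rail, spigot down, collar under the rail's lips.
- tube_tip (a point): Centre of the lower (spigot) end of the tube; axes as the tube's.
- rail: Fixed aluminium parking rail, a T-track along its own y: foot 90 mm wide, y -110 to +100 mm, 70.5 mm high. Origin on the bench under its middle line, z up. The tube's collar slides on two ledges at z 56 mm (tube end at z 11) in a channel 43 mm wide; lips 32 mm apart at z 66.5 to 70.5, from y -35 to +100 mm, hold it down.
- rail_open_end (a point): Middle of the rail's open (-y) end, at ledge height 56 mm, rail y -68 mm; axes as the rail's. Here the lips are cut away and the collar lifts straight out, the tube's axis being between rail y -57 and -80 mm (a stop ends the channel there).
- filter_head: Fixed filter head: dark foot (120 x 130 mm), grey pedestal and leaning cradle holding the white collet block. Origin on the bench straight below socket. Its -x side faces the robot. The tube goes into the one round bore of the collet block.
- cradle: Leaning grey cradle of the head; origin and axes as socket. The white collet block in it (56 mm square, face 8 mm above the cheeks) is clamped anywhere across it: its bore lies at x 0 but at an unknown y from -9.5 to +9.5 mm, new each time and not in this reading. Find it by touch or sight. The block does not shift under less than 40 N sideways.
- socket (a point): Middle of the cradle in the plane of the collet's face, 115 mm above the bench. z: direction of the bore, out of its mouth, leaning 28 degrees from vertical to the head's -x; y: level, across the cradle. Bore: 20 mm across, 1.5 mm chamfer at the face, 42 mm deep. A seal 20 mm down resists from about 19 mm on; passing it and going on takes about 5 to 14 N; at the bottom the collar is 3 mm off the face.
- erlenmeyer_0: Bystander to leave alone: clear conical flask, 66 mm wide, 116 mm high. Origin at the centre of its underside.
- erlenmeyer_1: Bystander to leave alone: clear conical flask, 66 mm wide, 116 mm high. Origin at the centre of its underside.
- erlenmeyer_3: Bystander to leave alone: clear conical flask, 58 mm wide, 101 mm high. Origin at the centre of its underside.
- small_beaker_0: Bystander to leave alone: small clear beaker, 48 mm wide, 53 mm high. Origin at the centre of its underside.
- small_beaker_1: Bystander to leave alone: small clear beaker, 46 mm wide, 59 mm high. Origin at the centre of its underside.
- sample_jar_0: Bystander to leave alone: white jar with a red lid, 56 mm wide, 60 mm high. Origin at the centre of its underside.
- wash_bottle_0: Bystander to leave alone: white wash bottle with a pointed top, 72 mm wide, 213 mm high. Origin at the centre of its underside.
Things that resemble listed ones, but are neither listed nor needed, are in the scene too. Leave any purple look-alike of the filter_tube alone.

How it is judged:
On the way, in this order (a step that is already met when the one before it is completed fails the run):
1. the tube has been slid to the rail's open end, still standing in the track (y of filter_tube in the frame of rail below -0.055 m and z of filter_tube in the frame of rail below 0.016 m and horizontal distance between filter_tube and rail_open_end below 0.02 m), for 0.1 s.
2. the tube has been lifted off the rail (z of filter_tube in the frame of rail above 0.07 m), for 0.1 s.
At the end, for the whole second after the job is handed in: The tube's spigot end is at least 39 mm down the collet's 42 mm bore (within 3 mm of the bottom), the tube in line with the bore within 5 degrees, at rest and released (z of tube_tip in the frame of socket below -0.039 m and x of tube_tip in the frame of socket between -0.004 and 0.004 m and y of tube_tip in the frame of socket between -0.0125 and 0.0125 m and angle between the z axis of filter_tube and the z axis of socket, either way round below 0.09 rad and linear speed of filter_tube below 0.01 m/s and contact force between the fingers and filter_tube below 0.1 N); the robot touches nothing.
It fails at once if a bystander (flask, beaker, jar or wash bottle) is moved over 25 mm or tipped over (distance of any of erlenmeyer_0, erlenmeyer_1, erlenmeyer_3, small_beaker_0, small_beaker_1, sample_jar_0, wash_bottle_0 from where it was at the start of the episode above 0.025 m or angle between any of erlenmeyer_0, erlenmeyer_1, erlenmeyer_3, small_beaker_0, small_beaker_1, sample_jar_0, wash_bottle_0's own z axis and vertical above 0.4 rad).
It also fails if it takes over 64 s, if anything falls off the work surface, if the arm or the gripper's body presses on something with over 40 N, if the wrist force passes 120 N, or if a joint passes its speed limit or range.

### The arm

A 7-joint arm with a two-finger parallel gripper is mounted at the origin on a cart in front of the work surface, level with it; the furniture and walls round the work are solid. World frame = base frame: x ahead of the robot, y to its left, z up, the work surface at z = 0. Lengths are in m, angles in rad, forces in N, time in s.
With the tool pointing down it reaches from about 0.4 to 0.9 m from the base axis. Payload 5.5 kg.
Tool frame: the origin (TCP) lies between the finger pads; the fingertips stand 17 mm ahead of it and the grasp point (between the pads) lies 2 mm behind it (r.tip_reach is the distance from the TCP to the fingertips, in m); z points along the fingers, y is the line along which they close (so a half turn about z gives the same grasp; the last joint's range is limited). The gripper opens to 92 mm and grips with 3 to 60 N. Pads are 19 mm wide; open, the fingers measure 130 mm over their backs; the gripper's body (75 mm by 190 mm) begins 47 mm behind the grasp point.
Start: joints at [-0.85, 0.501, -0.427, 1.55, 0.221, 1.138, -0.21], TCP at [0.287, 0.583, 0.244] pointing down, gripper open.
Joint ranges: [-2.88, 2.88], [-0.31, 2.03], [-1.54, 1.56], [0.2, 2.42], [-1.41, 4.55], [0.19, 2.02], [-2.57, 2.57]. Speed limits (rad/s): [2.57, 2.57, 3.14, 3.14, 3.14, 3.14, 3.14].

### API

Orientations are given as [roll, pitch, yaw] about the fixed x, y, z axes, in that order (R = Rz(yaw) Ry(pitch) Rx(roll)).
In Python, from bench import r gives the robot as it stands.
- The arm moves only by the tool drive_tool, never from a script. Its arguments are lists of equal length, an entry for each row: "translation": the shift along the world's x, y, z in m, a list of three; "twist": the turn, a rotation vector about the world's x, y, z in rad, a list of three; "hand": the opening in per cent of the stroke, from 0 (shut) to 100 (fully open). A call has 1 to 12 rows; each row is the pose to reach, as a shift and turn from the pose commanded when the call began; what a row does not reach only later rows make up. A row lasts 1/12 s, in which the tool goes at most 41.7 mm and 7.16 degrees, less where a joint would pass 70% of its speed; a pose out of reach is approached as far as the arm can. A call with a gripper value outside its range is refused whole. The fingers move at their own pace and stop on an object; "newtons" is the grip in N (left out, the last holds). Time passes only in rows, so rows that repeat a pose let the fingers close. It gives the time, the measured TCP pose, the force, the opening and the grip force at its end, in the units of the state.
- r.sense(): the state, without advancing time (a new reading comes with each control period).
- r.get_image(name): name is "side" or "top"; returns a dict with "image" (420x560x3 uint8, red, green, blue), "fx", "fy", "cx", "cy" (pixels), "k1" (the pictures are not rectified: a ray, as slopes to the right and down, at radius r is drawn at 1 + k1 r^2 times it, then the intrinsics apply), "T" (4x4, takes a point from camera to world coordinates). Camera axes: x right, y up, looking along -z (the intrinsics and any distortion apply to the point x, -y, -z); pixel columns grow to the right and rows downward; lengths in m; the calibration is good to about 2 mm. A picture is of the moment at which its call begins. There is no depth.
- r.close_job(): hands the job in; it is judged then, once.
The state is a dict: "clock": time; "joint_pos": joint angles; "qd": joint speeds; "tau": joint torques, N m; "tcp_pos": TCP position; "tcp_rot": TCP orientation; "contact_force": force on the tool from outside, world axes, zero at the start; "torque": the same for the moment, N m; "grip_width": opening from 0.0 (shut) to 1.0 (fully open); "grip_force": force on a finger pad.
Only numpy, scipy, OpenCV 4.12 (cv2) and the standard library are available. Lean on these libraries where they do the work, as an engineer would, in place of code of your own. Each camera call takes 0.05 s, during which the arm holds its last target. There are 200 camera calls.

## Working session

There is one attempt and no reset: what is moved stays moved. The work goes in short steps, Python scripts to look and compute and a tool call to move; the robot and the scene stay as the last step left them, time stands still between calls to the robot, and variables do not carry over. Pictures are saved under pics/ and viewed, at most 10 in all, crops included, and the job is handed in when it is done.

Besides the shell and the picture viewer there is one more tool, called as name(argument=value, ...), one argument or row to a line, values as JSON. drive_tool: Moves the arm, as the interface text tells. Its arguments: {"type":"object","properties":{"translation":{"type":"array"},"twist":{"type":"array"},"hand":{"type":"array"},"newtons":{"type":"number"}},"required":["translation","twist","hand"]}

```bash
mkdir -p pics
cat > h.py <<'E'
import numpy as np, cv2, pickle
from bench import r
def snap(n,tag):
    d=r.get_image(n); pickle.dump(d,open(f'pics/{tag}.pkl','wb')); cv2.imwrite(f'pics/{tag}.png',d['image'][:,:,::-1]); return d
def load(tag): return pickle.load(open(f'pics/{tag}.pkl','rb'))
def ray(d,u,v):
    a=np.array([(u-d['cx'])/d['fx'],(v-d['cy'])/d['fy']]); s=a.copy()
    for _ in range(20): s=a/(1+d['k1']*(s@s))
    R=d['T'][:3,:3]; return d['T'][:3,3], R@np.array([s[0],-s[1],-1])
def atz(d,u,v,z):
    o,w=ray(d,u,v); return o+w*(z-o[2])/w[2]
def proj(d,p):
    T=d['T']; c=T[:3,:3].T@(np.asarray(p,float)-T[:3,3]); s=np.array([c[0]/-c[2],-c[1]/-c[2]]); s=s*(1+d['k1']*(s@s))
    return np.array([s[0]*d['fx']+d['cx'],s[1]*d['fy']+d['cy']])
def tri(d1,p1,d2,p2):
    o1,a=ray(d1,*p1); o2,b=ray(d2,*p2); t=np.linalg.lstsq(np.c_[a,-b],o2-o1,rcond=None)[0]
    A=o1+a*t[0];B=o2+b*t[1]; return (A+B)/2,np.linalg.norm(A-B)
E
python3 - <<'E'
from h import *
for n in('side','top'):
    d=snap(n,n+'0'); print(n,d['T'].round(3).tolist(),d['fx'],d['k1'])
print(r.sense())
E
```

```text
side [[0.996, 0.036, -0.077, 0.462], [-0.083, 0.599, -0.796, -0.912], [0.017, 0.8, 0.6, 0.759], [0.0, 0.0, 0.0, 1.0]] 419.0684140225329 -0.12854343563050394
top [[-0.256, 0.926, -0.278, 0.034], [-0.967, -0.245, 0.076, 0.119], [0.002, 0.288, 0.958, 1.897], [0.0, 0.0, 0.0, 1.0]] 525.8817342340958 -0.17780842791675502
{'clock': 0.1, 'joint_pos': array([-0.84981482,  0.50173619, -0.42681294,  1.55135445,  0.22079254,
        1.13829703, -0.21032559]), 'qd': array([-0.00042839, -0.00027913, -0.00144163, -0.0024678 ,  0.00056454,
       -0.00036614,  0.00038878]), 'tau': array([-1.22892138e-02, -5.67863882e+01, -5.83909348e+00, -2.79913616e+01,
       -6.91430806e-02,  2.39988731e-02,  4.63910305e-05]), 'tcp_pos': array([0.28703633, 0.58251433, 0.24279   ]), 'tcp_rot': array([-3.13985052e+00, -6.52006909e-05,  2.68383725e+00]), 'contact_force': array([0.45497827, 0.38921916, 0.89123106]), 'torque': array([-0.07381417,  0.02254042, -0.01123594]), 'grip_force': 0.0, 'grip_width': 1.0029721503094589}
```

View pics/side0.png

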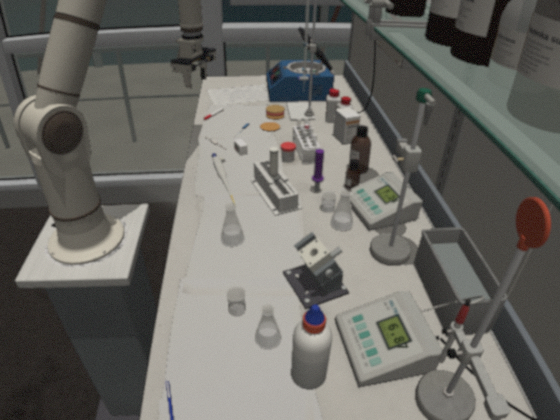

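View pics/top0.png

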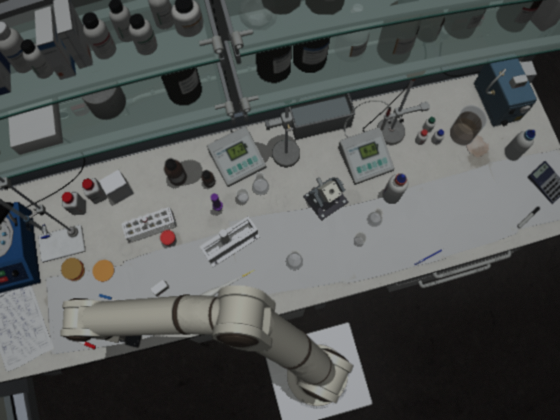

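Side: the tube and rail are near (275,180), the head near (315,270), and the purple look-alike at (318,165). Top: the rail is near (230,242) and the head near (327,195). I'll enlarge both areas.

Run:
```python
from h import *
def crop(t,u,v,w,h,s): return cv2.resize(load(t)['image'][v:v+h,u:u+w,::-1],None,fx=s,fy=s,interpolation=cv2.INTER_CUBIC)
# each 400x300: 80x60 at x5
o=np.vstack([np.hstack([crop('side0',235,145,80,60,5),crop('side0',275,230,80,60,5)]),np.hstack([crop('top0',190,212,80,60,5),crop('top0',290,165,80,60,5)])])
cv2.imwrite('pics/c.png',cv2.convertScaleAbs(o,alpha=1.3))
```

```text
(no output)
```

View pics/c.png

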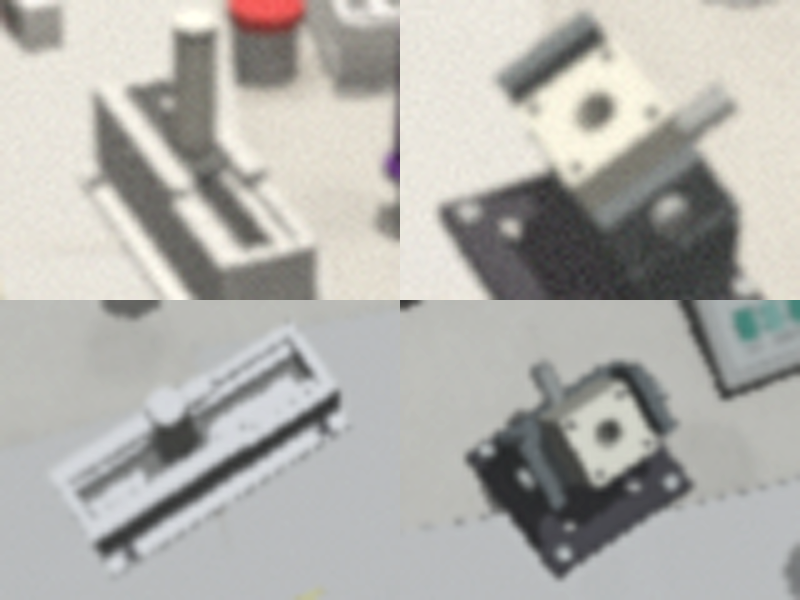

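Crop: the side view shows the tube top at (195,20), the lip cuts at (185,190) and (260,170), so the rail's open end faces the side camera. The bore is at (597,110) in the side view and (609,432) in the top view.

Run:
```python
from h import *
S=load('side0');T=load('top0')
f=lambda u,v,ou,ov:((u+.5)/5-.5+ou,(v+.5)/5-.5+ov)
sr=lambda u,v:f(u,v,235,145); sh=lambda u,v:f(u-400,v,275,230)
tr=lambda u,v:f(u,v-300,190,212); th=lambda u,v:f(u-400,v-300,290,165)
print('tube top',tri(S,sr(195,20),T,tr(167,405)),atz(T,*tr(167,405),.159),atz(S,*sr(195,20),.159))
C=np.array([atz(T,*tr(*p),.0705) for p in[(50,475),(293,325),(340,390),(98,545)]])
print(C.round(4)); print('len',[np.linalg.norm(C[i]-C[(i+1)%4]).round(4) for i in range(4)])
for a,b in((0,1),(3,2)): e=C[b]-C[a];print('yaw dir',np.degrees(np.arctan2(e[1],e[0])))
print('rail side near end',[atz(S,*sr(*p),.0705).round(4) for p in[(222,262),(312,242),(100,92)]])
print('lipcut side',[atz(S,*sr(*p),.0705).round(4) for p in[(185,190),(260,170)]])
print('bore',tri(S,sh(597,110),T,th(609,432)))
for a,b in(((528,108),(557,402)),((592,40),(615,376)),((683,122),(660,435))  ,((585,190),(600,488))):
    print('corner',tri(S,sh(*a),T,th(*b)))
F=np.array([atz(T,*th(*p),.01) for p in[(468,455),(560,578),(692,485)]]);print(F.round(4),np.linalg.norm(np.diff(F,axis=0),axis=1))
for i in(0,1): e=F[i+1]-F[i];print(np.degrees(np.arctan2(e[1],e[0])))
for n in('erl',): pass
```

```text
tube top (array([0.54170859, 0.19166174, 0.1584381 ]), np.float64(0.0005311234245659159)) [0.54126906 0.19161267 0.159     ] [0.54189729 0.19078954 0.159     ]
[[0.5378 0.2886 0.0705]
 [0.6024 0.093  0.0705]
 [0.5461 0.0718 0.0705]
 [0.4791 0.2664 0.0705]]
len [np.float64(0.206), np.float64(0.0601), np.float64(0.2058), np.float64(0.0628)]
yaw dir -71.7437007813321
yaw dir -70.98269818179635
rail side near end [array([0.5493, 0.0653, 0.0705]), array([0.6031, 0.0823, 0.0705]), array([0.4859, 0.2602, 0.0705])]
lipcut side [array([0.5331, 0.1416, 0.0705]), array([0.5802, 0.1613, 0.0705])]
bore (array([ 0.60553697, -0.21872703,  0.11595372]), np.float64(0.00031576155146813674))
corner (array([ 0.60711693, -0.19244884,  0.10778053]), np.float64(0.06235284791435307))
corner (array([ 0.61259558, -0.2249324 ,  0.16883777]), np.float64(0.028267967919773932))
corner (array([ 0.61469076, -0.25181507,  0.12956877]), np.float64(0.04798536767198386))
corner (array([ 0.59527229, -0.21120797,  0.05426122]), np.float64(0.020435887009289718))
[[ 0.6488 -0.1297  0.01  ]
 [ 0.5373 -0.1703  0.01  ]
 [ 0.5823 -0.2879  0.01  ]] [0.11874035 0.12589322]
-159.97709580651625
-69.01584809737616
```

Run:
```python
from h import *
S=load('side0');T=load('top0')
f=lambda u,v,ou,ov:((u+.5)/5-.5+ou,(v+.5)/5-.5+ov)
sh=lambda u,v:f(u-400,v,275,230); th=lambda u,v:f(u-400,v-300,290,165)
C=[]
for a,b in(((592,38),(557,402)),((683,122),(615,376)),((585,192),(660,435)),((525,108),(600,488))):
    p,e=tri(S,sh(*a),T,th(*b));C.append(p);print('corner',p.round(4),e.round(4))
C=np.array(C);n=np.cross(C[1]-C[3],C[0]-C[2]);print('mid',C.mean(0),'n',n/np.linalg.norm(n),'edges',[np.linalg.norm(C[i]-C[i-1]).round(4) for i in range(4)])
e=(C[1]+C[0]-C[2]-C[3]);e2=C[0]+C[3]-C[1]-C[2];print(e/np.linalg.norm(e),e2/np.linalg.norm(e2))
for n,a,b in(('bottle top',(316,315),(400,178)),('purple top',(319,150),(216,197)),('flask231',(231,205),(294,258)),('flask343',(345,197),(261,182)),('stand rod top',(423,97),(288,118)),('jar',(289,146),(169,238)),('flask268',(268,313),(375,215))): print(n,tri(S,a,T,b))
```

```text
corner [ 0.6182 -0.1858  0.1352] 0.0235
corner [ 0.643  -0.2342  0.1209] 0.0018
corner [ 0.5968 -0.2566  0.1025] 0.0024
corner [ 0.5727 -0.2026  0.1034] 0.0053
mid [ 0.60766828 -0.21978655  0.11548373] n [-0.35586133 -0.30110113  0.8847038 ] edges [np.float64(0.0579), np.float64(0.0563), np.float64(0.0545), np.float64(0.0592)]
[0.82112623 0.35127533 0.44984148] [-0.42728266  0.89435394  0.13251623]
bottle top (array([ 0.56953183, -0.45429191,  0.18488926]), np.float64(0.0017170263320655708))
purple top (array([0.67728503, 0.186752  , 0.15233183]), np.float64(0.0025303944717403825))
flask231 (array([ 0.40970562, -0.02330619,  0.11069738]), np.float64(0.012705951747837138))
flask343 (array([0.72042477, 0.01630456, 0.09467088]), np.float64(0.016817201503197713))
stand rod top (array([ 0.80603242, -0.10659731,  0.42639301]), np.float64(0.061439148392162794))
jar (array([0.60644419, 0.39247816, 0.05650342]), np.float64(0.009324035458743208))
flask268 (array([ 0.4910827 , -0.35456444,  0.07473889]), np.float64(0.003986485316431195))
```

drive_tool(
  translation=[
    [0.255,-0.391,0],
    [0.255,-0.391,0],
    [0.255,-0.391,0],
    [0.255,-0.391,0],
    [0.255,-0.391,0],
    [0.255,-0.391,0],
    [0.255,-0.391,0],
    [0.255,-0.391,0],
    [0.255,-0.391,0],
    [0.255,-0.391,0],
    [0.255,-0.391,0],
    [0.255,-0.391,0],
  ],
  twist=[
    [0,0,-1.4],
    [0,0,-1.4],
    [0,0,-1.4],
    [0,0,-1.4],
    [0,0,-1.4],
    [0,0,-1.4],
    [0,0,-1.4],
    [0,0,-1.4],
    [0,0,-1.4],
    [0,0,-1.4],
    [0,0,-1.4],
    [0,0,-1.4],
  ],
  hand=[100,100,100,100,100,100,100,100,100,100,100,100],
)

```text
clock: 1.1
tcp_pos: [0.5462, 0.1829, 0.2435]
tcp_rot: [3.138, 0.004, 1.267]
contact_force: [-0.2, -0.9, -0.5]
grip_width: 1.003
grip_force: 0.0
```

drive_tool(
  translation=[
    [0,0,0],
    [0,0,0],
    [0,0,0],
    [0,0,0],
    [0,0,0],
    [0,0,0],
    [0,0,0],
    [0,0,0],
    [0,0,0],
    [0,0,0],
  ],
  twist=[
    [0,0,-0.96],
    [0,0,-0.96],
    [0,0,-0.96],
    [0,0,-0.96],
    [0,0,-0.96],
    [0,0,-0.96],
    [0,0,-0.96],
    [0,0,-0.96],
    [0,0,-0.96],
    [0,0,-0.96],
  ],
  hand=[100,100,100,100,100,100,100,100,100,100],
)

```text
clock: 1.93
tcp_pos: [0.5419, 0.1923, 0.2434]
tcp_rot: [3.141, 0.001, 0.327]
contact_force: [0.7, 0.6, 0.3]
grip_width: 1.0
grip_force: 0.0
```

Run:
```python
from h import *
s=r.sense();print(s['tcp_pos'],s['tcp_rot'],s['joint_pos'].round(2),s['contact_force'])
d=snap('side','side1'); im=cv2.resize(d['image'][110:210,220:340,::-1],None,fx=6,fy=6,interpolation=cv2.INTER_CUBIC); cv2.imwrite('pics/s1.png',im)
```

```text
[0.54185707 0.19229353 0.24335034] [3.14146633e+00 7.64970281e-04 3.27241106e-01] [-0.51  0.34  0.15  1.76 -0.06  1.05 -1.58] [0.6501265  0.62880558 0.34249085]
```

View pics/s1.png

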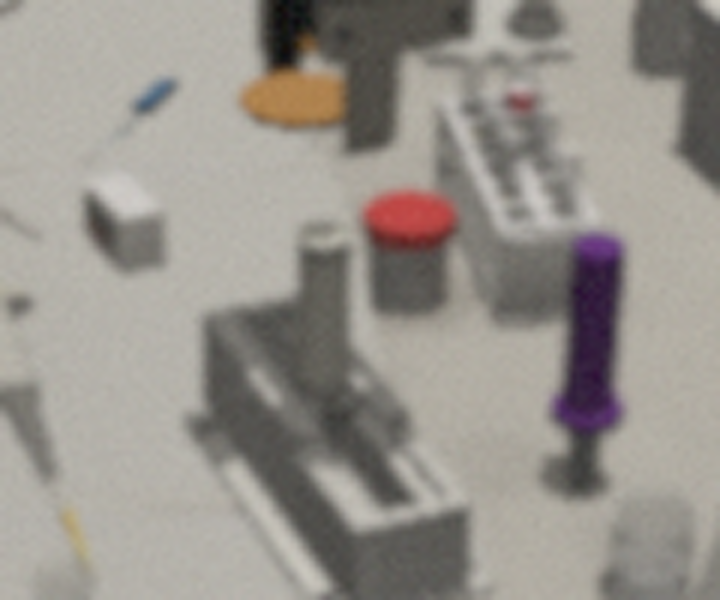

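The picture shows the gripper above the tube, with the purple look-alike clear of it. I'll descend and close.

drive_tool(
  translation=[
    [0,0,-0.04],
    [0,0,-0.08],
    [0,0,-0.117],
    [0,0,-0.117],
    [0,0,-0.117],
    [0,0,-0.117],
    [0,0,-0.117],
    [0,0,-0.117],
    [0,0,-0.117],
    [0,0,-0.117],
    [0,0,-0.117],
    [0,0,-0.117],
  ],
  twist=[
    [0,0,0],
    [0,0,0],
    [0,0,0],
    [0,0,0],
    [0,0,0],
    [0,0,0],
    [0,0,0],
    [0,0,0],
    [0,0,0],
    [0,0,0],
    [0,0,0],
    [0,0,0],
  ],
  hand=[100,100,100,100,20,20,20,20,20,20,20,20],
  newtons=45,
)

```text
clock: 2.98
tcp_pos: [0.5424, 0.1922, 0.1272]
tcp_rot: [-3.142, -0.001, 0.324]
contact_force: [-0.2, -0.1, 0.2]
grip_width: 0.467
grip_force: 0.0
```

drive_tool(
  translation=[
    [0,0,0],
    [0,0,0],
    [0,0,0],
    [0,0,0],
    [0,0,0],
    [0,0,0],
    [0,0,0],
  ],
  twist=[
    [0,0,0],
    [0,0,0],
    [0,0,0],
    [0,0,0],
    [0,0,0],
    [0,0,0],
    [0,0,0],
  ],
  hand=[10,10,10,10,10,10,10],
)

```text
clock: 3.57
tcp_pos: [0.5422, 0.1921, 0.1267]
tcp_rot: [-3.142, 0.0, 0.324]
contact_force: [0.3, 0.3, 1.3]
grip_width: 0.298
grip_force: 45.0
```

drive_tool(
  translation=[
    [0.0024,-0.0072,0],
    [0.0048,-0.0144,0],
    [0.0073,-0.0216,0],
    [0.0097,-0.0288,0],
    [0.0121,-0.036,0],
    [0.0145,-0.0432,0],
    [0.0169,-0.0504,0],
    [0.0194,-0.0576,0],
    [0.0218,-0.0648,0],
    [0.0235,-0.07,0],
    [0.0235,-0.07,0],
    [0.0235,-0.07,0],
  ],
  twist=[
    [0,0,0],
    [0,0,0],
    [0,0,0],
    [0,0,0],
    [0,0,0],
    [0,0,0],
    [0,0,0],
    [0,0,0],
    [0,0,0],
    [0,0,0],
    [0,0,0],
    [0,0,0],
  ],
  hand=[10,10,10,10,10,10,10,10,10,10,10,10],
)

```text
clock: 4.57
tcp_pos: [0.566, 0.1211, 0.1267]
tcp_rot: [3.141, 0.0, 0.323]
contact_force: [1.3, -0.6, 0.5]
grip_width: 0.299
grip_force: 45.0
```

Run:
```python
from h import *
s=r.sense();print(s['contact_force'],s['torque'])
a=snap('side','side2')['image'][110:210,220:340,::-1];b=snap('top','top2')['image'][190:290,180:300,::-1]
cv2.imwrite('pics/s2.png',np.hstack([cv2.resize(x,(400,333),interpolation=cv2.INTER_CUBIC) for x in(a,b)]))
```

```text
[ 1.31113443 -0.55309632  0.45778438] [-0.25592922  0.06447764  0.00263901]
```

View pics/s2.png

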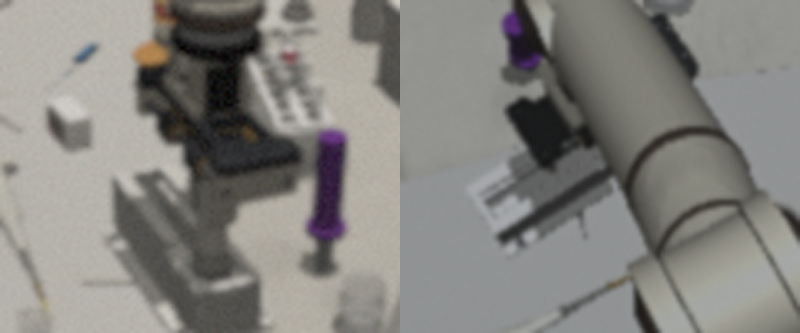

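The tube stands beyond the lip cuts near the open end, about 0.075 m along with no side force. I'll lift gently and watch the force.

drive_tool(
  translation=[
    [0,0,0.004],
    [0,0,0.009],
    [0,0,0.015],
    [0,0,0.02],
    [0,0,0.02],
  ],
  twist=[
    [0,0,0],
    [0,0,0],
    [0,0,0],
    [0,0,0],
    [0,0,0],
  ],
  hand=[10,10,10,10,10],
)

```text
clock: 5.08
tcp_pos: [0.5667, 0.1226, 0.1484]
tcp_rot: [3.142, -0.003, 0.324]
contact_force: [0.1, 0.3, -0.8]
grip_width: 0.298
grip_force: 45.0
```

drive_tool(
  translation=[
    [0,0,0.04],
    [0,0,0.08],
    [0,0,0.12],
    [-0.003,-0.035,0.122],
    [-0.006,-0.075,0.122],
    [-0.01,-0.115,0.122],
    [-0.013,-0.155,0.122],
    [-0.016,-0.195,0.122],
    [-0.019,-0.235,0.122],
    [-0.023,-0.275,0.122],
    [-0.026,-0.315,0.122],
    [-0.029,-0.355,0.122],
  ],
  twist=[
    [0,0,0],
    [0,0,0],
    [0,0,0],
    [0,0,0],
    [0,0,0],
    [0,0,0],
    [0,0,0],
    [0,0,0],
    [0,0,0],
    [0,0,0],
    [0,0,0],
    [0,0,0],
  ],
  hand=[10,10,10,10,10,10,10,10,10,10,10,10],
)

```text
clock: 6.08
tcp_pos: [0.5362, -0.2346, 0.269]
tcp_rot: [3.142, -0.001, 0.324]
contact_force: [1.8, 0.8, -1.3]
grip_width: 0.299
grip_force: 45.0
```

drive_tool(
  translation=[
    [0,-0.012,0],
    [0,-0.012,0],
    [0,-0.012,0],
    [0,-0.012,0],
    [0,-0.012,0],
    [0,-0.012,0],
    [0,-0.012,0],
    [0,-0.012,0],
  ],
  twist=[
    [0,0,0],
    [0.044,-0.114,0],
    [0.087,-0.228,0],
    [0.131,-0.342,0],
    [0.175,-0.456,0],
    [0.175,-0.456,0],
    [0.175,-0.456,0],
    [0.175,-0.456,0],
  ],
  hand=[10,10,10,10,10,10,10,10],
)

```text
clock: 6.75
tcp_pos: [0.5373, -0.2446, 0.2691]
tcp_rot: [-3.119, -0.486, 0.319]
contact_force: [0.0, 0.4, -1.1]
grip_width: 0.302
grip_force: 45.0
```

```bash
cat > st.py <<'E'
from h import *
from scipy.spatial.transform import Rotation as Ro
s=r.sense();R=Ro.from_euler('xyz',s['tcp_rot']).as_matrix();p=s['tcp_pos'];tip=p+R[:,2]*.1157
xh=np.array([.934,.358,0]);zs=np.array([-.438*1.0,-.168,.883]);zs/=np.linalg.norm(zs);ys=np.array([-.358,.934,0]);xs=np.cross(ys,zs)
M=np.c_[xs,ys,zs].T; B=np.array([.6055,-.2187,.1155])
print('tcp',p.round(4),'tip',tip.round(4),'tip rel bore xyz(socket axes)',(M@(tip-B)).round(4),'tilt err',(M@-R[:,2]).round(3),'tool y',(M@R[:,1]).round(2),'F sock',(M@s['contact_force']).round(1),'q',s['joint_pos'].round(2),s['clock'])
E
python3 - <<'E'
from st import *
print(M.round(3).tolist())
a=snap('side','side3')['image'][200:300,250:370,::-1];b=snap('top','top3')['image'][140:240,270:390,::-1]
cv2.imwrite('pics/s3.png',np.hstack([cv2.resize(x,(400,333),interpolation=cv2.INTER_CUBIC) for x in(a,b)]))
E
```

```text
tcp [ 0.5373 -0.2446  0.2691] tip [ 0.5877 -0.2252  0.1668] tip rel bore xyz(socket axes) [0.0074 0.0003 0.0542] tilt err [ 0.002 -0.001  1.   ] tool y [-0.04 -1.   -0.  ] F sock [-0.4  0.4 -1.1] q [ 0.39  0.2   0.25  1.98 -0.66  0.8  -0.19] 6.75
[[0.825, 0.316, 0.469], [-0.358, 0.934, 0.0], [-0.438, -0.168, 0.883]]
```

View pics/s3.png

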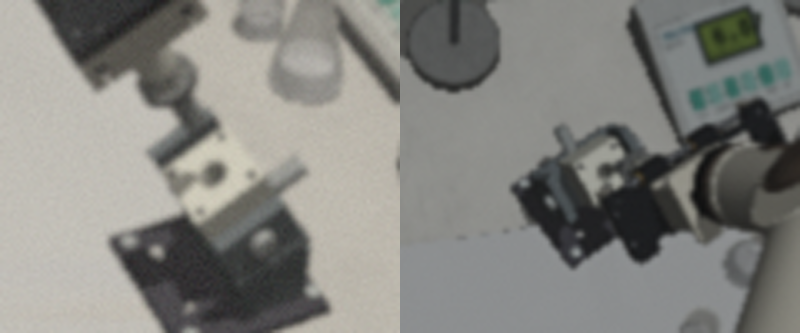

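The tube is leaning in line, above and up-slope of the bore. The spigot end is near (200,128) in the left crop and the bore near (213,172). I'll close to about 10 mm off the face.

drive_tool(
  translation=[
    [0.003,0.001,-0.011],
    [0.007,0.0025,-0.022],
    [0.01,0.004,-0.033],
    [0.0133,0.0048,-0.0424],
    [0.0133,0.0048,-0.0424],
    [0.0133,0.0048,-0.0424],
    [0.0133,0.0048,-0.0424],
  ],
  twist=[
    [0,0,0],
    [0,0,0],
    [0,0,0],
    [0,0,0],
    [0,0,0],
    [0,0,0],
    [0,0,0],
  ],
  hand=[10,10,10,10,10,10,10],
)

```text
clock: 7.43
tcp_pos: [0.55, -0.2403, 0.2261]
tcp_rot: [-3.119, -0.488, 0.318]
contact_force: [0.2, -0.6, -1.5]
grip_width: 0.3
grip_force: 45.0
```

Run:
```python
from st import *
o=[]
for n,(u,v) in(('side',(290,232)),('top',(310,170))):
    d=snap(n,n+'4'); o.append(cv2.resize(d['image'][v:v+40,u:u+40,::-1],(400,400),interpolation=cv2.INTER_CUBIC))
    for q in (tip,B): print(n,((proj(d,q)-[u,v]+.5)*10-.5).round(1))
cv2.imwrite('pics/s4.png',cv2.convertScaleAbs(np.hstack(o),alpha=1.5))
```

```text
tcp [ 0.55   -0.2403  0.2261] tip [ 0.6007 -0.2209  0.1239] tip rel bore xyz(socket axes) [-0.0007 -0.0003  0.0099] tilt err [ 0. -0.  1.] tool y [-0.04 -1.   -0.  ] F sock [-0.8 -0.6 -1.3] q [ 0.4   0.27  0.22  2.   -0.73  0.72 -0.12] 7.4333
side [226.3 182.1]
side [243.5 202.1]
top [229.9 217.5]
top [218.2 214.6]
```

View pics/s4.png

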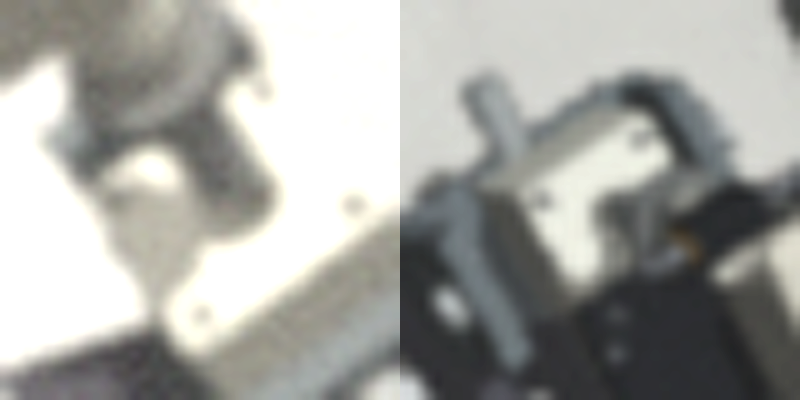

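The dark bore merges under the spigot in the side crop around (240,205–235), and the predicted tip and bore agree with that. I'll feel my way in.

drive_tool(
  translation=[
    [0.0018,0.0007,-0.0026],
    [0.0028,0.0011,-0.005],
    [0.004,0.0016,-0.0072],
    [0.005,0.002,-0.009],
    [0.0058,0.0023,-0.0106],
    [0.0067,0.0026,-0.0121],
    [0.0067,0.0026,-0.0121],
  ],
  twist=[
    [0,0,0],
    [0,0,0],
    [0,0,0],
    [0,0,0],
    [0,0,0],
    [0,0,0],
    [0,0,0],
  ],
  hand=[10,10,10,10,10,10,10],
)

```text
clock: 8.12
tcp_pos: [0.5557, -0.2374, 0.2134]
tcp_rot: [-3.118, -0.486, 0.318]
contact_force: [-2.9, 0.1, -2.2]
grip_width: 0.298
grip_force: 45.0
```

```bash
python3 -c "
from st import *
print(M@s['torque'])"
```

```text
tcp [ 0.5557 -0.2374  0.2134] tip [ 0.6062 -0.2179  0.1111] tip rel bore xyz(socket axes) [-0.0012  0.0006 -0.0043] tilt err [ 0.001 -0.001  1.   ] tool y [-0.04 -1.   -0.  ] F sock [-3.3  1.2 -0.7] q [ 0.4   0.3   0.21  2.   -0.75  0.7  -0.1 ] 8.1167
[0.28808105 1.57849288 0.04279152]
```

drive_tool(
  translation=[
    [-0.001,0,-0.0005],
    [0,0.0004,-0.0025],
    [0.001,0.0008,-0.0045],
    [0.002,0.0012,-0.0065],
    [0.0034,0.0017,-0.0093],
    [0.0034,0.0017,-0.0093],
  ],
  twist=[
    [0,0,0],
    [0,0,0],
    [0,0,0],
    [0,0,0],
    [0,0,0],
    [0,0,0],
  ],
  hand=[10,10,10,10,10,10],
)

```text
clock: 8.62
tcp_pos: [0.56, -0.2353, 0.2039]
tcp_rot: [-3.118, -0.487, 0.318]
contact_force: [-1.1, 0.3, -3.8]
grip_width: 0.297
grip_force: 45.0
```

```bash
python3 -c "
from st import *
print(M@s['torque'])"
```

```text
tcp [ 0.56   -0.2353  0.2039] tip [ 0.6106 -0.2158  0.1017] tip rel bore xyz(socket axes) [-0.0014  0.0009 -0.0149] tilt err [ 0.001 -0.001  1.   ] tool y [-0.04 -1.   -0.  ] F sock [-2.6  0.7 -3. ] q [ 0.4   0.31  0.2   2.01 -0.77  0.68 -0.09] 8.6167
[ 0.30541724  1.62545449 -0.0410346 ]
```

drive_tool(
  translation=[
    [0.0002,0.0001,-0.0022],
    [0.0011,0.0004,-0.004],
    [0.002,0.0008,-0.0058],
    [0.0028,0.0011,-0.0075],
    [0.0037,0.0014,-0.0092],
    [0.0046,0.0018,-0.011],
    [0.0059,0.0022,-0.0136],
    [0.0059,0.0022,-0.0136],
  ],
  twist=[
    [0,0,0],
    [0,0,0],
    [0,0,0],
    [0,0,0],
    [0,0,0],
    [0,0,0],
    [0,0,0],
    [0,0,0],
  ],
  hand=[10,10,10,10,10,10,10,10],
)

```text
clock: 9.28
tcp_pos: [0.5659, -0.2333, 0.1907]
tcp_rot: [-3.118, -0.488, 0.318]
contact_force: [0.4, 0.5, -6.6]
grip_width: 0.302
grip_force: 45.0
```

```bash
python3 -c "
from st import *
print(M@s['torque'])"
```

```text
tcp [ 0.5659 -0.2333  0.1907] tip [ 0.6166 -0.2139  0.0886] tip rel bore xyz(socket axes) [-0.002   0.0006 -0.0295] tilt err [ 0.    -0.001  1.   ] tool y [-0.04 -1.   -0.  ] F sock [-2.6  0.3 -6.1] q [ 0.4   0.34  0.19  2.01 -0.8   0.65 -0.07] 9.2833
[0.1474386  1.53857553 0.01588354]
```

Run:
```python
from st import *
o=[]
for n,(u,v) in(('side',(285,220)),('top',(305,160))):
    d=snap(n,n+'5'); o.append(cv2.resize(d['image'][v:v+50,u:u+50,::-1],(400,400),interpolation=cv2.INTER_CUBIC))
    for q in (p-R[:,2]*-.1157+0*zs,tip+.045*zs,tip+.053*zs,B): print(n,((proj(d,q)-[u,v]+.5)*8-.5).round(0))
cv2.imwrite('pics/s5.png',np.hstack(o))
```

```text
tcp [ 0.5659 -0.2333  0.1907] tip [ 0.6166 -0.2139  0.0886] tip rel bore xyz(socket axes) [-0.002   0.0006 -0.0295] tilt err [ 0.    -0.001  1.   ] tool y [-0.04 -1.   -0.  ] F sock [-2.6  0.3 -6.1] q [ 0.4   0.34  0.19  2.01 -0.8   0.65 -0.07] 9.2833
side [264. 313.]
side [209. 232.]
side [198. 217.]
side [235. 258.]
top [192. 252.]
top [228. 258.]
top [235. 259.]
top [214. 252.]
```

View pics/s5.png

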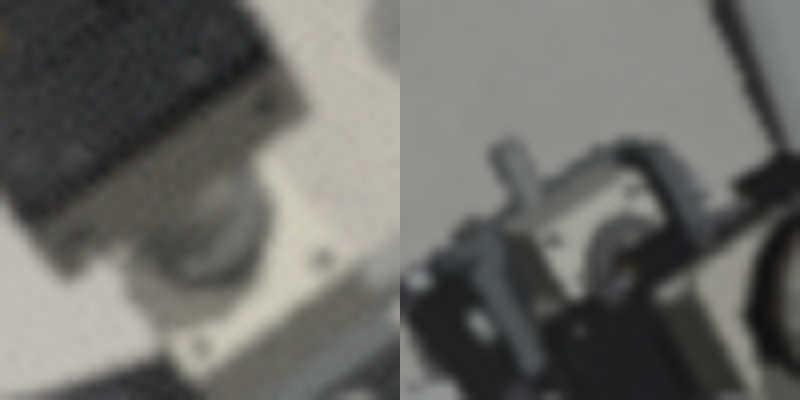

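The collar sits centred over the bore, about 15 mm off the face, so the spigot is in. Continuing.

drive_tool(
  translation=[
    [0.0009,0.0003,-0.0018],
    [0.0017,0.0007,-0.0035],
    [0.0026,0.001,-0.0053],
    [0.0035,0.0013,-0.0071],
    [0.0044,0.0017,-0.0088],
    [0.0044,0.0017,-0.0088],
  ],
  twist=[
    [0,0,0],
    [0,0,0],
    [0,0,0],
    [0,0,0],
    [0,0,0],
    [0,0,0],
  ],
  hand=[10,10,10,10,10,10],
)

```text
clock: 9.88
tcp_pos: [0.5703, -0.2317, 0.1823]
tcp_rot: [-3.119, -0.488, 0.318]
contact_force: [-0.3, 0.4, -5.4]
grip_width: 0.3
grip_force: 45.0
```

```bash
python3 -c "
from st import *
print(M@s['torque'])"
```

```text
tcp [ 0.5703 -0.2317  0.1823] tip [ 0.621  -0.2123  0.0801] tip rel bore xyz(socket axes) [-0.0018  0.0005 -0.0391] tilt err [ 0.    -0.001  1.   ] tool y [-0.04 -1.   -0.  ] F sock [-2.6  0.5 -4.7] q [ 0.4   0.36  0.18  2.01 -0.81  0.64 -0.05] 9.8833
[0.37756819 1.65013498 0.01790362]
```

drive_tool(
  translation=[
    [0.0007,0.0002,-0.0013],
    [0.0013,0.0005,-0.0026],
    [0.0013,0.0005,-0.0026],
  ],
  twist=[
    [0,0,0],
    [0,0,0],
    [0,0,0],
  ],
  hand=[10,10,10],
)

```text
clock: 10.13
tcp_pos: [0.5716, -0.2313, 0.1798]
tcp_rot: [-3.119, -0.488, 0.318]
contact_force: [-2.5, 1.1, -3.3]
grip_width: 0.298
grip_force: 45.0
```

drive_tool(
  translation=[
    [0.0004,0.0002,-0.0009],
    [0.0009,0.0003,-0.0018],
    [0.0009,0.0003,-0.0018],
  ],
  twist=[
    [0,0,0],
    [0,0,0],
    [0,0,0],
  ],
  hand=[10,10,10],
)

```text
clock: 10.38
tcp_pos: [0.5721, -0.2316, 0.1797]
tcp_rot: [-3.118, -0.489, 0.318]
contact_force: [-14.2, 0.6, 12.6]
grip_width: 0.298
grip_force: 45.0
```

```bash
python3 -c "
from st import *"
```

```text
tcp [ 0.5721 -0.2316  0.1797] tip [ 0.6228 -0.212   0.0776] tip rel bore xyz(socket axes) [-0.0014  0.     -0.0422] tilt err [-0.001 -0.001  1.   ] tool y [-0.04 -1.   -0.  ] F sock [-5.6  5.6 17.2] q [ 0.4   0.36  0.18  2.   -0.82  0.63 -0.05] 10.3833
```

drive_tool(
  translation=[
    [0.0004,0.0002,-0.0009],
    [0.0004,0.0002,-0.0009],
    [0.0004,0.0002,-0.0009],
  ],
  twist=[
    [0,0,0],
    [0,0,0],
    [0,0,0],
  ],
  hand=[10,10,10],
)

```text
clock: 10.63
tcp_pos: [0.5722, -0.2316, 0.1796]
tcp_rot: [-3.118, -0.49, 0.318]
contact_force: [-19.4, 1.0, 19.6]
grip_width: 0.297
grip_force: 45.1
```

```bash
python3 -c "
from st import *"
```

```text
tcp [ 0.5722 -0.2316  0.1796] tip [ 0.623  -0.2121  0.0775] tip rel bore xyz(socket axes) [-0.0013 -0.0001 -0.0423] tilt err [-0.002 -0.     1.   ] tool y [-0.04 -1.   -0.  ] F sock [-6.5  7.9 25.6] q [ 0.4   0.36  0.18  2.   -0.82  0.63 -0.04] 10.6333
```

It's on the bottom: the push is firm at a depth of 42 mm. I'll relieve the push and open.

drive_tool(
  translation=[
    [-0.0009,-0.0003,0.0018],
    [-0.0009,-0.0003,0.0018],
    [-0.0009,-0.0003,0.0018],
    [-0.0009,-0.0003,0.0018],
    [-0.0009,-0.0003,0.0018],
    [-0.0009,-0.0003,0.0018],
    [-0.0009,-0.0003,0.0018],
    [-0.0009,-0.0003,0.0018],
    [-0.0009,-0.0003,0.0018],
    [-0.0009,-0.0003,0.0018],
    [-0.0009,-0.0003,0.0018],
    [-0.0009,-0.0003,0.0018],
  ],
  twist=[
    [0,0,0],
    [0,0,0],
    [0,0,0],
    [0,0,0],
    [0,0,0],
    [0,0,0],
    [0,0,0],
    [0,0,0],
    [0,0,0],
    [0,0,0],
    [0,0,0],
    [0,0,0],
  ],
  hand=[10,10,80,80,80,80,80,80,80,80,80,80],
)

```text
clock: 11.63
tcp_pos: [0.5721, -0.2312, 0.179]
tcp_rot: [-3.119, -0.488, 0.318]
contact_force: [-0.6, 0.8, 0.4]
grip_width: 0.799
grip_force: 0.0
```

drive_tool(
  translation=[
    [0,0,0],
    [-0.009,-0.0034,0.0177],
    [-0.022,-0.0084,0.044],
    [-0.035,-0.0134,0.0706],
    [-0.05,-0.019,0.1],
    [-0.066,-0.025,0.132],
    [-0.066,-0.025,0.132],
    [-0.066,-0.025,0.132],
  ],
  twist=[
    [0,0,0],
    [0,0,0],
    [0,0,0],
    [0,0,0],
    [0,0,0],
    [0,0,0],
    [0,0,0],
    [0,0,0],
  ],
  hand=[80,80,80,80,80,80,80,80],
)

```text
clock: 12.3
tcp_pos: [0.5065, -0.2579, 0.3139]
tcp_rot: [-3.124, -0.492, 0.318]
contact_force: [0.3, -1.1, -0.7]
grip_width: 0.796
grip_force: 0.0
```

Run:
```python
from st import *
o=[]
for n,(u,v) in(('side',(270,200)),('top',(300,150))):
    d=snap(n,n+'6'); o.append(cv2.resize(d['image'][v:v+70,u:u+70,::-1],(400,400),interpolation=cv2.INTER_CUBIC))
    for q in (B+.003*zs,B+.106*zs): print(n,((proj(d,q)-[u,v]+.5)*400/70-.5).round(0))
cv2.imwrite('pics/s6.png',np.hstack(o))
```

```text
tcp [ 0.5065 -0.2579  0.3139] tip [ 0.5577 -0.2388  0.2119] tip rel bore xyz(socket axes) [-0.0006 -0.0017  0.1094] tilt err [-0.003  0.005  1.   ] tool y [-0.04 -1.    0.  ] F sock [-0.4 -1.1 -0.5] q [ 0.41  0.12  0.29  1.97 -0.6   0.89 -0.22] 12.3
side [251. 294.]
side [151. 148.]
top [183. 237.]
top [246. 248.]
```

View pics/s6.png

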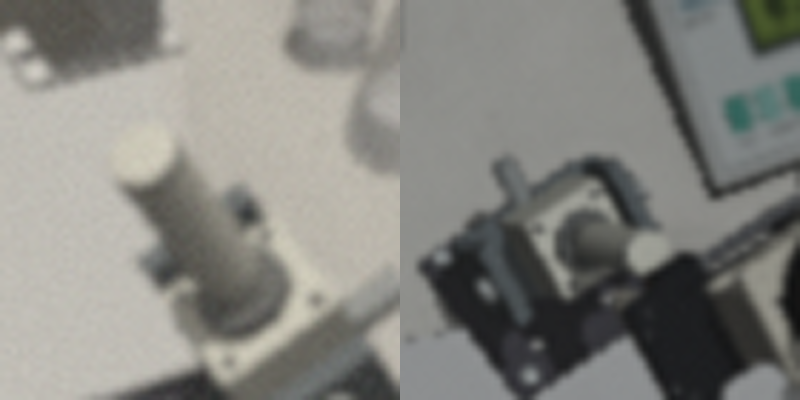

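The tube stands in the bore with its collar at the face. Its top is at (145,155) and (248,250), within about 1 px of the fully-home prediction, and the gripper is clear. Handing in.

```bash
python3 -c "
from bench import r
print(r.close_job())"
```

```text
the job is handed in; nothing more can be done
None
```

The filter tube was slid to the rail's open end, lifted off, pushed into the collet to the bottom (firm stop at about 42 mm) and released; the job was handed in at about 12.4 s, and no verdict was returned.

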